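# Clear the frame corner and hold the square in it

### The job

A sawn offcut is lying in the inside corner of the small timber frame: put it in the grey scrap bin. Then take the aluminium square by its orange grip and press it into that corner, flat on the bench, until one leg lies flush against the plate and the other flush against the stud, and finish while still holding it pressed against both timbers. Leave the other things on the bench where they are.

Things in the scene. Friction and masses are not known exactly. Their poses are not given: they have to be found in the camera images.
- frame: Timber frame corner, screwed to the bench: two timbers 30 mm thick, 40 mm high at a right angle, a 2 mm steel bracket with screws (4 mm in all) over the joint; the open side faces the robot. Origin: inside corner, on the bench top. x points out of the corner along the plate's inner face, y along the stud's inner face, z up. Inner faces 140 mm long.
- plate: The plate: the paler timber of the frame. Its inner face is the frame's y = 0 plane; the wood lies on the negative y side. Same origin and axes as the frame.
- stud: The stud: the darker timber of the frame. Its inner face is the frame's x = 0 plane; the wood lies on the negative x side. Same origin and axes as the frame.
- square: Loose aluminium square, flat on the bench, about 280 g, its polished legs slide easily on wood: two legs at a right angle, 120 mm long, 18 wide, 18 high, and a diagonal brace 14 wide, 17 high, with an orange grip on its middle. x and y point along the legs away from the outer corner, z up; pressed home they match the frame's x and y. Origin: underside, 46, 46 mm from the corner.
- square_corner (a point): Outer corner of the square (where the two outer faces meet), on its underside: at x = -46, y = -46 mm from the square's origin. Axes as the square. Pressed home it coincides with the frame's origin.
- square_grip (a point): Grasp point: middle of the orange grip bar, 36 mm above the square's underside, at x = y = 14 mm from its origin (60, 60 mm from the outer corner). Axes as the square. Bar 14 mm thick along the diagonal that halves the angle between x and y (close the fingers along it), 64 mm long across it, standing from 16 to 52 mm above the underside.
- offcut_mid (a point): Loose stepped softwood offcut, 60 mm (its x) by 38 (its y) by 33 high, about 60 g; the point is its middle, 16 mm above its underside. Grasp across the 38 mm. The upper half spans x = -30 to +10 mm only; the other 20 mm is 18 mm high. Lies in the frame's corner, clear of both timbers.
- scrap_bin: Grey open bin, 150 mm (x) by 130 mm (y) by 65 mm high, walls 4 mm, fixed to the bench, empty. Origin: middle of its underside. It stands on one side of the frame and the square on the other, either way round.
- tape_measure: Bystander, loose: yellow and black tape measure, 47x93x65 mm. Origin: middle of its underside. Must stay where it is.
- screw_tin: Bystander, loose: round cream tin, 62x62x46 mm. Origin: middle of its underside. Must stay where it is.
- spanner_17: Bystander, loose: double open-ended steel spanner, lying along the front edge, 29x144x6 mm. Origin: middle of its underside. Must stay where it is.
- screwdriver_flat: Bystander, loose: screwdriver with a red handle, 30x197x31 mm. Origin: middle of its underside. Must stay where it is.
- fuse_case: Bystander, loose: small red and white case, 40x56x18 mm. Origin: middle of its underside. Must stay where it is.
- hex_key: Bystander, loose: dark L-shaped hex key, 29x83x7 mm. Origin: middle of its underside. Must stay where it is.
- wood_block: Bystander, loose: thick sawn block of timber, at the back, 150x98x47 mm. Origin: middle of its underside. Must stay where it is.
- offcut: The offcut itself (see point offcut_mid). Origin: middle of its underside, same axes.

How it is judged (in metres and radians):
On the way:
1. the offcut lies in the scrap bin, let go (x of offcut_mid in the frame of scrap_bin between -0.07 and 0.07 m and y of offcut_mid in the frame of scrap_bin between -0.06 and 0.06 m and z of offcut_mid in the frame of scrap_bin between 0 and 0.058 m and contact force between the fingers and offcut below 0.1 N), for 0.2 s.
At the end, for the whole second after the job is handed in: Offcut in the bin below its rim; square flat on the bench (4 mm, 2 degrees), its outer corner within 2.5 mm of the inside corner along each timber, turned under 0.02 rad; it presses on stud and plate with over 1.5 N each and the fingers on it with over 1.5 N (x of offcut_mid in the frame of scrap_bin between -0.07 and 0.07 m and y of offcut_mid in the frame of scrap_bin between -0.06 and 0.06 m and z of offcut_mid in the frame of scrap_bin between 0 and 0.058 m and x of square_corner in the frame of frame between -0.003 and 0.0025 m and y of square_corner in the frame of frame between -0.003 and 0.0025 m and z of square_corner in the frame of frame between -0.003 and 0.004 m and angle between the x axis of square and the x axis of frame, either way round below 0.02 rad and angle between square's own z axis and vertical below 0.035 rad and contact force between square and stud above 1.5 N and contact force between square and plate above 1.5 N and contact force between the fingers and square above 1.5 N); the arm keeps its last pose, push and grip.
It fails at once if a bystander on the bench is moved more than 30 mm (distance of any of tape_measure, screw_tin, spanner_17, screwdriver_flat, fuse_case, hex_key, wood_block from where it was at the start of the episode above 0.03 m).
It also fails if it takes over 59 s, if anything falls off the work surface, if the arm or the gripper's body presses on something with over 40 N, if the wrist force passes 120 N, or if a joint passes its speed limit or range.

### The arm

A 6-joint arm with a two-finger parallel gripper is mounted at the origin on a cart in front of the work surface, level with it; the furniture and walls round the work are solid. World frame = base frame: x ahead of the robot, y to its left, z up, the work surface at z = 0. Lengths are in mm, angles in rad, forces in N, time in s.
With the tool pointing down it reaches from about 275 to 825 mm from the base axis. Payload 5.2 kg.
Tool frame: the origin (TCP) lies at the very end of the fingers, on their centre line; the grasp point (between the pads) lies 19 mm behind it; z points along the fingers, y is the line along which they close (so a half turn about z gives the same grasp; the last joint's range is limited). The gripper opens to 93 mm and grips with 3 to 60 N. Pads are 15 mm wide; open, the fingers measure 128 mm over their backs; the gripper's body (75 mm by 188 mm) begins 65 mm behind the grasp point.
Start: joints at [-1.327, 0.259, 1.535, -0, 1.348, -0.203], TCP at [237.665, -496.004, 218.653] pointing down, gripper open.
Joint ranges: [-3.14, 3.14], [-0.91, 2.08], [0.19, 2.58], [-1.22, 4.36], [0.22, 2.71], [-3.12, 3.12]. Speed limits (rad/s): [2.57, 2.57, 3.14, 3.14, 3.14, 3.14].

### API

Orientations are given as [roll, pitch, yaw] about the fixed x, y, z axes, in that order (R = Rz(yaw) Ry(pitch) Rx(roll)).
In Python, from bench import robot gives the robot as it stands. The module is installed in compiled form; this text tells all that it offers. Calls block until the motion is done:
- robot.move_ptp(position, orientation): joint-space move of the TCP to a pose.
- robot.move_linear(position, ori=None, speed=150, f_stop=None): straight line of the TCP; ori=None keeps the orientation; speed is the mean speed in mm/s. With f_stop (N) it stops when the force on the tool has changed by that much, and returns True; else False.
- robot.move_j(angles): joint-space move.
- robot.move_gripper(opening): opening from 0.0 (shut) to 1.0 (fully open); the grip force is fixed at half the most; returns when the fingers have stopped.
- robot.sleep(seconds).
- robot.inverse_kinematics(position, orientation): joint angles nearest the present ones, or None.
- robot.get_image(name): name is "scene" or "top" or "wrist"; returns a dict with "img" (400x640x3 uint8, blue, green, red), "fovy" (degrees; the focal length in pixels is half the picture's height over the tangent of half this angle, whatever the lens; pixels are square), "cx", "cy" (the principal point, pixels), "eye" and "orientation" of the camera in the world. Camera axes: x right, y down, z forward; pixel columns grow to the right and rows downward; lengths in mm; the calibration is good to about 2 mm. The wrist camera is an equidistant fisheye: a pixel r from the principal point sees the ray r / f radians off the axis. A picture is of the moment at which its call begins. There is no depth.
A pose or a line that the arm cannot do raises robot.MotionError and nothing moves.
- robot.hand_in(): hands the job in; it is judged then, once.
Readings, each from a call of its own:
- robot.current_t(): time.
- robot.current_qpos(): joint angles.
- robot.current_joint_vel(): joint speeds.
- robot.current_joint_efforts(): joint torques, N m.
- robot.current_tcp_pos(): TCP position.
- robot.current_eef_rot(): TCP orientation.
- robot.current_contact_force(): force on the tool from outside, world axes, zero at the start.
- robot.current_ft_torque(): the same for the moment, N m.
- robot.current_gripper_width(): opening from 0.0 (shut) to 1.0 (fully open).
- robot.current_finger_force(): force on a finger pad.
Only numpy, scipy, OpenCV 4.12 (cv2) and the standard library are available. Lean on these libraries where they do the work, as an engineer would, in place of code of your own. Each camera call takes 0.05 s, during which the arm holds its last target. There are 200 camera calls.

## Working session

There is one attempt and no reset: what is moved stays moved. The work goes in short steps, each a Python script; the robot and the scene stay as the last script left them, time stands still between calls to the robot, and variables do not carry over. Pictures are saved under pics/ and viewed, at most 10 in all, crops included, and the job is handed in when it is done.

```bash
mkdir -p pics
cat > h.py <<'E'
import numpy as np, cv2
from scipy.spatial.transform import Rotation as R
from bench import robot
def cam(name):
    d=robot.get_image(name); d['name']=name; return d
def ray(d,u,v):
    f=200/np.tan(np.radians(d['fovy'])/2)
    a=np.array([u-d['cx'],v-d['cy']],float)
    if d['name']=='wrist':
        r=np.hypot(*a); th=r/f
        c=np.array([*(a/max(r,1e-9)*np.sin(th)),np.cos(th)])
    else: c=np.array([a[0]/f,a[1]/f,1])
    return np.array(d['eye'],float), R.from_euler('xyz',d['orientation']).as_matrix()@c
def onz(d,u,v,z=0):
    e,r=ray(d,u,v); return (e+r*(z-e[2])/r[2])[:2]
E
python3 - <<'E'
from h import *
for n in ('top','scene'):
    d=cam(n); cv2.imwrite(f'pics/{n}0.png',d['img']); np.save(f'{n}0.npy',d,allow_pickle=True)
    print(n,d['img'].shape,d['fovy'],d['cx'],d['cy'],d['eye'],d['orientation'])
    print([onz(d,u,v).round() for u,v in((0,0),(639,0),(0,399),(639,399),(320,200))])
print(robot.current_t(),robot.current_eef_rot())
E
```

```text
top (400, 640, 3) 53.59021484179722 321.98156515522135 197.8250350646482 [ 326.46769688   21.09183343 1019.41732939] [-2.94631982 -0.02847018 -1.56329111]
[array([1089.,  912.]), array([1144., -950.]), array([ 40., 742.]), array([  39., -783.]), array([523.,  -1.])]
scene (400, 640, 3) 44.63681283389981 318.3251261147264 213.41826090784306 [-406.61798112  187.61563765  980.69879601] [-2.32900139  0.01981423 -1.78963448]
[array([2746., 1348.]), array([ 1802., -2013.]), array([211., 760.]), array([ -91., -540.]), array([665., -36.])]
0.1 [-3.14006355e+00 -3.04425893e-04  4.46794031e-01]
```

View pics/top0.png

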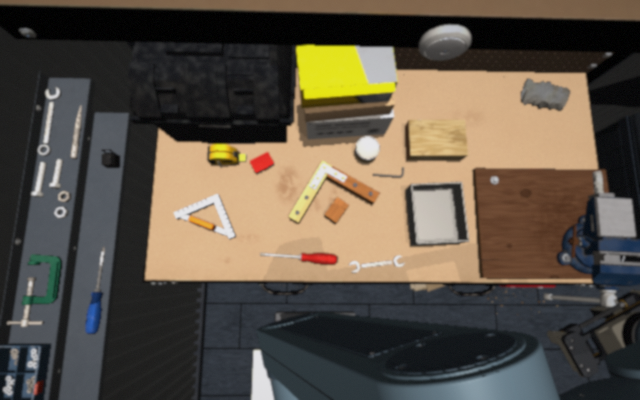

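View pics/scene0.png

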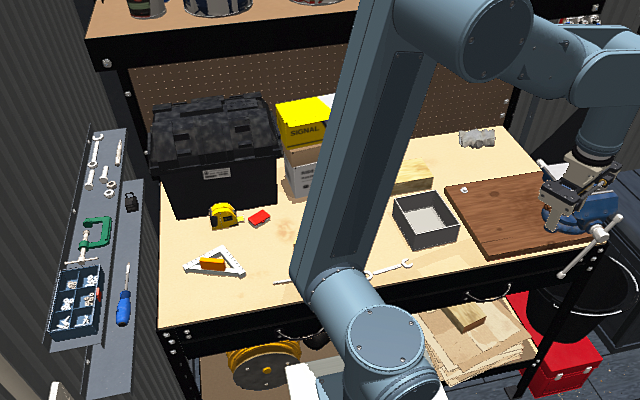

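The top view shows the frame corner at about (325,168), with the plate running down-left and the stud running right. The offcut is at (336,210), the bin at (437,213), and the square at (205,215) with its corner at about (218,197). In the scene view the arm hides the frame. Next I'll take a closer look with the wrist camera.

Run:
```python
from h import *
d=np.load('top0.npy',allow_pickle=True).item()
for n,u,v,z in (('corner',325,168,40),('offcut',336,208,33),('bin',437,213,65),('sqcorner',218,197,18),('grip',203,223,52),('tin',367,148,46),('driver',300,257,15),('spanner',377,264,5)):
    print(n,onz(d,u,v,z).round(1))
robot.move_ptp([420,-20,330],[np.pi,0,0])
w=cam('wrist'); cv2.imwrite('pics/w1.png',w['img']); np.save('w1.npy',w,allow_pickle=True)
print(robot.current_t(),robot.current_tcp_pos(),robot.current_qpos(),w['eye'],w['orientation'],w['fovy'])
robot.move_ptp([450,190,330],[np.pi,0,0])
w=cam('wrist'); cv2.imwrite('pics/w2.png',w['img']); np.save('w2.npy',w,allow_pickle=True)
print(robot.current_t(),robot.current_tcp_pos(),robot.current_qpos(),w['eye'],w['orientation'])
```

```text
corner [598.4 -12.5]
offcut [496.1 -41.2]
bin [ 481.2 -288. ]
sqcorner [523.5 260.4]
grip [451.7 284.8]
tin [ 651.8 -120.4]
driver [373.4  48. ]
spanner [ 358.  -147.3]
2.0417 [420.07824319 -20.65686723 329.71511742] [-3.15551088e-01 -3.76467064e-02  1.60597641e+00 -1.89982337e-04
  1.57376940e+00  1.25617743e+00] [493.70570857 -21.80469879 495.0902819 ] [ 2.87981738e+00  4.61887484e-05 -1.57080199e+00] 65.70646984690485
2.95 [450.24935795 188.64919733 329.89570766] [ 1.68402146e-01  9.23508187e-02  1.47110053e+00 -7.75665643e-04
  1.57845148e+00  1.74044803e+00] [523.78710719 188.0004122  495.11613494] [ 2.87985320e+00 -8.00720499e-04 -1.57035267e+00]
```

View pics/w1.png

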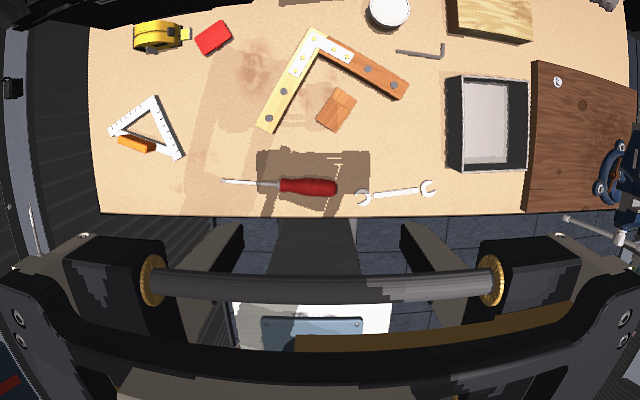

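View pics/w2.png

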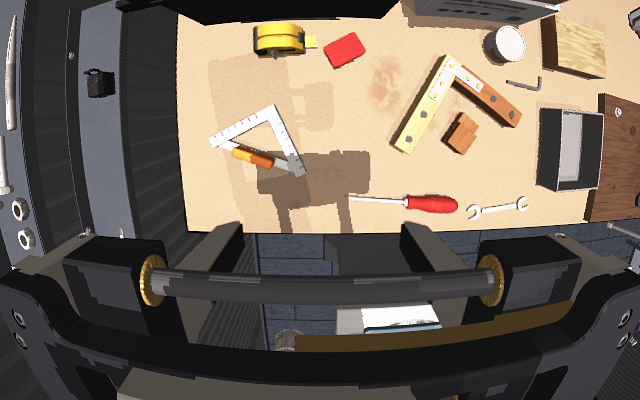

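The first wrist view shows the frame corner near (305,50), the offcut near (337,108) and the bin at (487,122). The second shows the square's corner at about (275,107), its orange grip at (252,158), and its legs ending near (212,140) and (300,172). I'll enlarge these to pick edges.

Run:
```python
from h import *
a=np.load('w1.npy',allow_pickle=True).item()['img'][15:145,245:415]
cv2.imwrite('pics/c1.png',cv2.resize(a,None,fx=4.5,fy=4.5,interpolation=cv2.INTER_CUBIC))
b=np.load('w2.npy',allow_pickle=True).item()['img'][95:185,200:315]
cv2.imwrite('pics/c2.png',cv2.resize(b,None,fx=6,fy=6,interpolation=cv2.INTER_CUBIC))
```

```text
(no output)
```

View pics/c1.png

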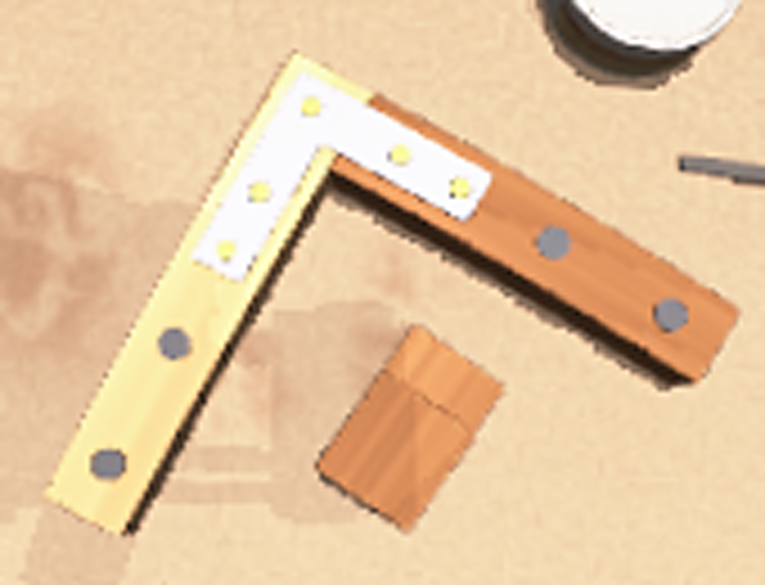

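View pics/c2.png

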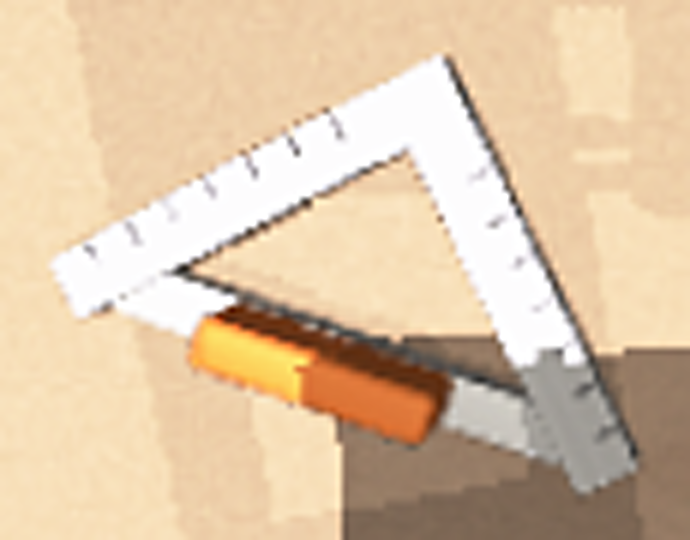

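The crops show the edges clearly. Frame inner corner at crop (331,151), plate inner edge to (126,533), stud inner edge to (692,383). Offcut high end at (318,465) and (408,530), step at (385,370) and (470,425), low end at (415,325) and (503,385). Square corner at (441,60), leg ends at (55,265) and (630,462), grip top centre at about (313,383).

Run:
```python
from h import *
w1=np.load('w1.npy',allow_pickle=True).item(); w2=np.load('w2.npy',allow_pickle=True).item(); t=np.load('top0.npy',allow_pickle=True).item()
p1=lambda x,y,z:onz(w1,(x+.5)/4.5-.5+245,(y+.5)/4.5-.5+15,z)
p2=lambda x,y,z:onz(w2,(x+.5)/6-.5+200,(y+.5)/6-.5+95,z)
an=lambda a,b:round(float(np.arctan2(*(b-a)[::-1])),4)
L=lambda a,b:round(float(np.linalg.norm(b-a)),1)
c=p1(331,151,40);pe=p1(126,533,40);se=p1(692,383,40)
o0=p1(295,52,40);o1=p1(45,492,40);s1=p1(740,313,40)
print('corner',c,'plate',an(c,pe),L(c,pe),'stud',an(c,se)+np.pi/2,L(c,se),'outer',an(o0,o1),an(o0,s1)+np.pi/2,L(o0,o1))
A,B,C,D=[p1(*q,33) for q in((318,465),(408,530),(470,425),(385,370))]
E_,F=[p1(*q,18) for q in((415,325),(503,385))]
print('off',(A+B+E_+F)/4,an(A,D),an(B,C),an((A+B)/2,(E_+F)/2),an(B,A),L(A,B),L((A+B)/2,(E_+F)/2))
q=p2(441,60,18);x=p2(55,265,18);y=p2(630,462,18);g=p2(313,383,52)
th=an(q,x);th2=an(q,y)-np.pi/2
print('sq',q,th,th2,L(q,x),L(q,y),'grip',g,'pred',q+R.from_euler('z',(th+th2)/2).as_matrix()[:2,:2]@[60,60])
# bin from w1 rim
m=[onz(w1,u,v,65) for u,v in((446,77),(528,80),(448,170),(526,173))]
print('bin',np.round(m,1).tolist(),np.mean(m,0))
```

```text
corner [586.17526204 -16.96682562] plate 2.6484 142.3 stud -0.5596036732051033 139.8 outer 2.6248 -0.5215036732051033 167.2
off [495.67302105 -43.73156024] -0.608 -0.5226 -0.5922 0.9428 36.7 58.4
sq [533.5757986  261.82082248] 2.0081 -4.287996326794897 118.3 115.8 grip [455.11799511 290.11545443] pred [613.15100573 232.36260782]
bin [[549.0, -201.2], [563.1, -352.6], [411.5, -211.1], [410.0, -361.7]] [ 483.41596006 -281.67164131]
```

Run:
```python
from h import *
yaw=-0.60; o=np.array([495.7,-43.7])-5*np.array([np.cos(yaw),np.sin(yaw)])
ori=[np.pi,0,yaw]
robot.move_gripper(0.66)
robot.move_ptp([*o,120],ori)
print(robot.move_linear([*o,4],speed=120,f_stop=15),robot.current_tcp_pos())
robot.move_gripper(0.0)
w=robot.current_gripper_width(); print('width',w*93,robot.current_finger_force(),robot.current_t())
if 30<w*93<45:
    robot.move_linear([*o,150],speed=150)
    print('held',robot.current_gripper_width()*93)
    robot.move_ptp([483,-282,150],ori)
    print(robot.move_linear([483,-282,28],speed=120,f_stop=15),robot.current_tcp_pos())
    robot.move_gripper(0.62)
    robot.move_linear([483,-282,200],speed=200)
robot.move_ptp([420,-20,330],[np.pi,0,0])
d=cam('wrist'); cv2.imwrite('pics/w3.png',d['img']); np.save('w3.npy',d,allow_pickle=True)
print(robot.current_t())
```

```text
False [492.24276925 -40.9676458    4.66116777]
width 37.408255855526306 30.00089719891548 6.4917
held 37.81777188922182
False [ 483.56671353 -282.34047467   28.76026867]
12.5167
```

View pics/w3.png

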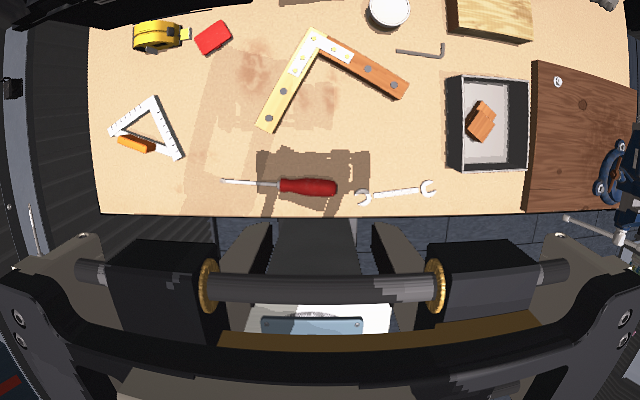

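The offcut lies in the bin at about (482,121) and the corner is clear. Next is the square.

Run:
```python
from h import *
g=np.array([454.6,290.8]); ori=[np.pi,0,1.214]
robot.move_gripper(0.6)
robot.move_ptp([*g,130],ori)
print(robot.move_linear([*g,19],speed=100,f_stop=12),robot.current_tcp_pos())
robot.move_gripper(0.0)
w=robot.current_gripper_width()*93; print('width',w,robot.current_finger_force(),robot.current_t())
if 10<w<20:
    z=robot.current_tcp_pos()[2]
    robot.move_linear([*g,z+100],speed=120)
    th=2.62; diag=np.array([np.cos(th+np.pi/4),np.sin(th+np.pi/4)])
    p=np.array([586.2,-17.0])+diag*(84.85+27)
    robot.move_ptp([*p,z+100],[np.pi,0,th+np.pi/4-np.pi/2])
    robot.move_linear([*p,z+25],speed=120)
    print('held',robot.current_gripper_width()*93,robot.current_contact_force())
    d=cam('wrist'); cv2.imwrite('pics/w4.png',d['img']); np.save('w4.npy',d,allow_pickle=True)
    d=cam('top'); np.save('top4.npy',d,allow_pickle=True); cv2.imwrite('pics/top4.png',d['img'])
print(robot.current_t(),z,robot.current_tcp_pos())
```

```text
False [455.14509638 290.98881185  19.62001283]
width 13.674631774802693 29.999159574508667 16.1667
held 13.80990312969922 [-1.02131994 -0.19443299 -2.99445311]
19.3 18.98517678721585 [479.10178869 -46.26461562  44.8559103 ]
```

View pics/w4.png

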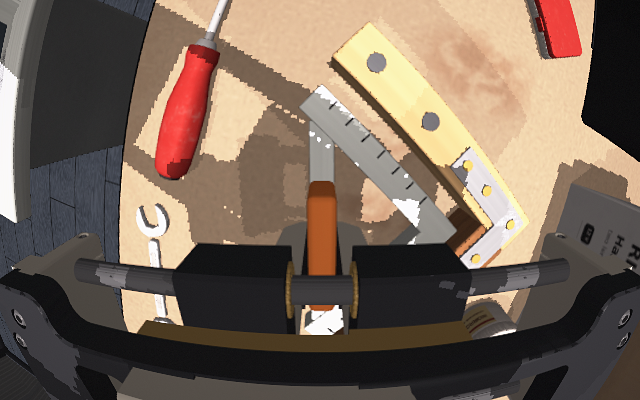

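The wrist view shows the square hanging in the corner's opening. Its x-leg outer edge runs from about (320,85) to (457,230), and the plate's inner top edge from (333,62) to (487,232). I'll fit both edges numerically to compare their directions.

Run:
```python
from h import *
d=np.load('w4.npy',allow_pickle=True).item()
im=d['img'][10:260,290:540]
cv2.imwrite('pics/c4.png',cv2.resize(im,None,fx=2.4,fy=2.4,interpolation=cv2.INTER_CUBIC))
l=cv2.createLineSegmentDetector().detect(cv2.cvtColor(im,cv2.COLOR_BGR2GRAY))[0][:,0]
for s in l:
    if np.hypot(s[2]-s[0],s[3]-s[1])>45:
        a=[onz(d,s[0]+290,s[1]+10,40),onz(d,s[2]+290,s[3]+10,40)]; v=a[1]-a[0]
        print((s+[290,10,290,10]).round(1),np.round(a[0],1),np.round(a[1],1),round(np.arctan2(v[1],v[0])%np.pi,4))
```

```text
[379.3 244.9 441.9 242.6] [517.  -45.4] [556.6 -34.5] 0.2682
[493.4 225.9 459.5 258.3] [589.6 -15.1] [574.1 -42.4] 1.0533
[411.3 137.2 456.5 189.8] [514.6  21.6] [5.528e+02 3.000e-01] 2.6313
[333.2  55.6 411.2 136.4] [460.3  52.8] [514.4  22.1] 2.6253
[381.8 118.2 335.9  71.6] [495.2  26.8] [464.1  44.5] 2.6262
[308.9 133.1 309.9 180.6] [458.8   8. ] [466.2 -17.7] 1.8484
[367.7  22.7 334.4  54.5] [473.5  76.8] [460.8  53.6] 1.0709
[335.5 258.2 333.7 200.6] [493.5 -60.7] [482.3 -25.5] 1.8779
[308.9 200.6 307.3 258.2] [468.6 -29.2] [476.8 -65.2] 1.7953
[299.8 107.7 333.5 138.9] [450.5  20.2] [472.7   8.4] 2.6528
[461.9 123.3 414.8  67.9] [542.4  39.1] [505.5  60. ] 2.6255
[414.5  68.  370.7  23.1] [505.4  59.9] [475.1  77.1] 2.6254
[493.1 165.6 462.3 124.1] [572.5  21.8] [542.8  38.7] 2.6233
[522.4 210.3 494.  167.5] [608.9   0.7] [573.6  20.8] 2.6236
```

View pics/c4.png

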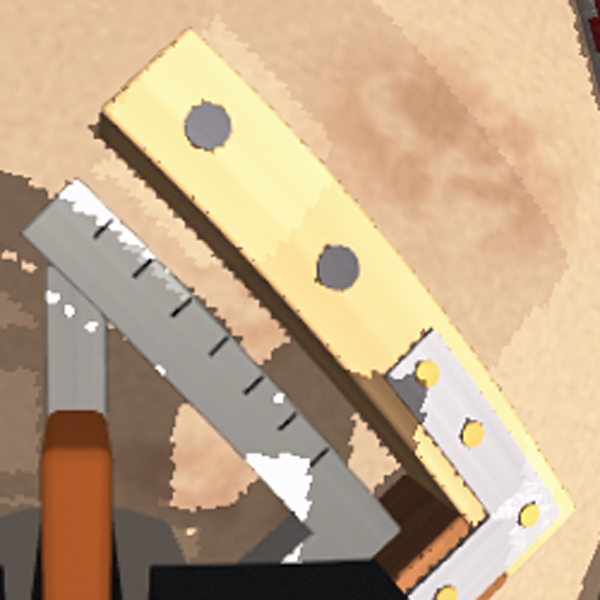

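The crop shows the plate's inner edge from (103,115) to the inside corner at (487,517). The square's outer edge runs from (78,182) to its corner at (400,525), with a clear gap between the two.

Run:
```python
from h import *
d=np.load('w4.npy',allow_pickle=True).item()
P=lambda x,y,z:onz(d,(x+.5)/2.4-.5+290,(y+.5)/2.4-.5+10,z)
for z in (42,44,46):
    a=P(78,182,z);b=P(400,525,z);v=a-b; print(z,a,b,np.linalg.norm(v),np.arctan2(v[1],v[0]))
    a=P(23,233,z);b=P(312,530,z);v=a-b; print('inner',np.arctan2(v[1],v[0]))
print('corner',P(487,517,40))
```

```text
42 [459.05508024  34.90522743] [561.46339959 -22.62537473] 117.46162801783298 2.629752854707877
inner 2.620182404373145
44 [459.09172166  34.74868817] [560.27904279 -22.0959857 ] 116.06115157700657 2.629752854707877
inner 2.620182404373145
46 [459.12836308  34.59214891] [559.094686   -21.56659667] 114.66067513618022 2.629752854707877
inner 2.620182404373145
corner [588.79310699 -14.76941595]
```

Both angles come out at 2.625, so the square is aligned. Now I'll lower it and press it home.

```bash
cat >> h.py <<'E'
th=2.625; X=np.array([np.cos(th),np.sin(th)]); Y=np.array([-X[1],X[0]])
def rep(tag):
    f=np.array(robot.current_contact_force()); p=np.array(robot.current_tcp_pos())
    print(tag,'Fx %.1f Fy %.1f Fz %.1f'%(f[:2]@X,f[:2]@Y,f[2]),'p',p.round(1),'M',np.round(robot.current_ft_torque(),2),'t',robot.current_t())
    return f[:2]@X,f[:2]@Y,p
E
python3 - <<'E'
from h import *
_,_,p=rep('0')
print(robot.move_linear([p[0],p[1],19.5],speed=40,f_stop=4)); _,_,p=rep('down')
z=p[2]
dg=-(X+Y)/2**.5
q=p[:2]+dg*38
print(robot.move_linear([*q,z],speed=30,f_stop=8)); fx,fy,p=rep('in')
robot.sleep(.3); rep('in2')
E
```

```text
0 Fx 0.0 Fy 0.9 Fz -3.4 p [479.1 -46.3  44.9] M [-0.13 -0.03  0.  ] t 19.3
True
down Fx -0.3 Fy 0.3 Fz 4.9 p [478.5 -46.1  19. ] M [-0.06 -0.26  0.01] t 19.925
True
in Fx 1.5 Fy 1.1 Fz 5.3 p [496.1 -40.7  19. ] M [ 0.06 -0.3   0.09] t 20.6833
in2 Fx 1.2 Fy -1.0 Fz 5.1 p [496.1 -40.7  19. ] M [ 0.19 -0.45  0.09] t 20.9833
```

Run:
```python
from h import *
_,_,p=rep('0'); dg=-(X+Y)/2**.5
for i in range(4):
    q=p[:2]+dg*16
    s=robot.move_linear([*q,p[2]],speed=20,f_stop=12); robot.sleep(.2); fx,fy,p=rep(f'in{s}')
    if min(fx,fy)>3: break
d=cam('wrist'); np.save('w5.npy',d,allow_pickle=True)
cv2.imwrite('pics/c5.png',cv2.resize(d['img'][10:260,290:540],None,fx=2.4,fy=2.4,interpolation=cv2.INTER_CUBIC))
```

```text
0 Fx 1.2 Fy -1.0 Fz 5.1 p [496.1 -40.7  19. ] M [ 0.19 -0.45  0.09] t 20.9833
inTrue Fx 1.3 Fy 1.6 Fz 5.8 p [496.3 -40.3  19.2] M [ 0.12 -0.41  0.05] t 21.525
inTrue Fx 2.6 Fy -0.4 Fz 6.2 p [496.8 -39.5  19.4] M [ 0.18 -0.5  -0.02] t 22.0833
inTrue Fx 2.2 Fy 1.0 Fz 5.3 p [497.1 -38.9  19.5] M [-0.   -0.46  0.06] t 22.6417
inTrue Fx 2.9 Fy 1.9 Fz 5.9 p [497.1 -38.9  19.7] M [ 0.09 -0.46 -0.01] t 23.1667
```

View pics/c5.png

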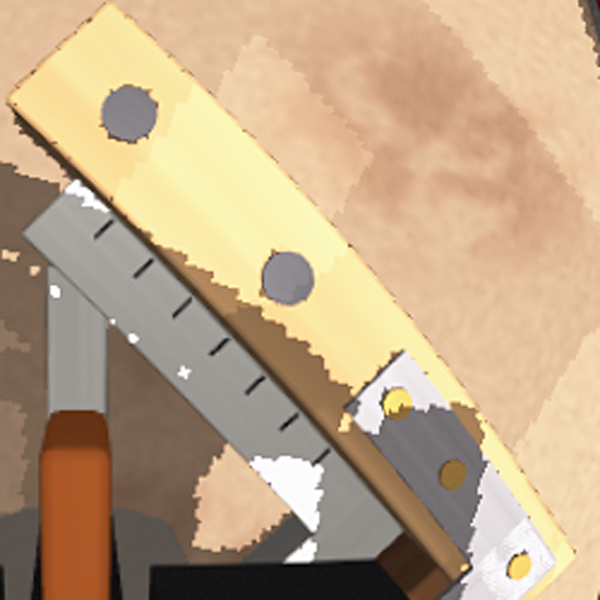

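The x-leg now touches the plate, while the corner is still several mm short of the stud. The diagonal move stops as soon as the plate is touched, so I'll slide along the plate to the stud instead.

Run:
```python
from h import *
_,_,p=rep('0'); p=p[:2]+Y*0.5
for i in range(3):
    q=p-X*14
    s=robot.move_linear([*q,19.3],speed=25,f_stop=12); robot.sleep(.2); fx,fy,n=rep(f'in{s}')
    if fx>5: break
    p=n[:2]
```

```text
0 Fx 2.3 Fy 1.4 Fz 6.0 p [497.1 -38.9  19.7] M [ 0.07 -0.46  0.01] t 23.2167
inTrue Fx 2.3 Fy 0.0 Fz 7.5 p [497.  -38.9  19.8] M [ 0.21 -0.43  0.07] t 23.7083
inTrue Fx 1.5 Fy 0.4 Fz 6.5 p [497.  -39.   19.9] M [ 0.2  -0.41  0.02] t 24.1917
inTrue Fx 2.2 Fy 1.3 Fz 7.1 p [497.  -39.   20.1] M [ 0.24 -0.49 -0.08] t 24.675
```

Run:
```python
from h import *
_,_,p=rep('0')
p=p+np.array([*(X+Y)*1.5,0.0]); robot.move_linear([*p[:2],21.5],speed=20); robot.sleep(.2); rep('relieve')
p[2]=21.0
for i in range(5):
    q=p.copy(); q[:2]-=X*2*(i+1)
    s=robot.move_linear(q,speed=15,f_stop=25); robot.sleep(.15); fx,fy,n=rep(f'cmd{2*i+2} {s}')
    if s: break
```

```text
0 Fx 2.2 Fy 1.3 Fz 7.1 p [497.  -39.   20.1] M [ 0.24 -0.49 -0.08] t 24.675
relieve Fx 0.6 Fy 2.1 Fz 1.2 p [494.6 -39.5  21.3] M [-0.1  -0.14  0.02] t 25.1583
cmd2 False Fx 4.0 Fy -0.8 Fz 4.5 p [496.5 -40.2  21. ] M [ 0.46 -0.02 -0.  ] t 25.5917
cmd4 False Fx 9.0 Fy 1.5 Fz 8.9 p [496.4 -40.3  20.9] M [0.91 0.57 0.01] t 26.025
cmd6 False Fx 13.6 Fy 0.2 Fz 13.2 p [496.4 -40.4  20.7] M [ 1.28  1.18 -0.02] t 26.4583
cmd8 False Fx 18.1 Fy 0.4 Fz 16.5 p [496.3 -40.5  20.5] M [ 1.63  1.85 -0.11] t 26.8917
cmd10 False Fx 23.2 Fy -0.3 Fz 20.7 p [496.2 -40.5  20.4] M [ 1.96  2.46 -0.14] t 27.325
```

Run:
```python
from h import *
d=np.load('w5.npy',allow_pickle=True).item()
P=lambda x,y,z:onz(d,(x+.5)/2.4-.5+290,(y+.5)/2.4-.5+10,z)
F=P(470,568,40); e=P(10,103,40); print('frame corner',F,'plate end',e,np.linalg.norm(F-e), np.arctan2(*(e-F)[::-1]))
for z in (18,20):
    for n,q in(('corner',(402,530)),('xend',(78,182)),('xend-in',(23,233))):
        r=P(*q,z)-F; print(z,n,P(*q,z),'frame xy',r@X,r@Y)
l=cv2.createLineSegmentDetector().detect(cv2.cvtColor(d['img'],cv2.COLOR_BGR2GRAY))[0][:,0]
for s in l:
    if np.hypot(s[2]-s[0],s[3]-s[1])>25 and 290<s[0]<520 and 60<s[1]<260:
        o=[]
        for z in (18,40):
            for k in (0,2):
                r=onz(d,s[k],s[k+1],z)-F; o+=[r@X,r@Y]
        print(s.round(0),np.round(o,1))
```

```text
frame corner [588.84021062 -14.62759546] plate end [461.08896765  52.13575005] 144.1448035267165 2.6600255840778915
18 corner [579.32479261 -15.8218539 ] frame xy 7.683855812917007 5.73827440050855
18 xend [477.10713746  41.90264708] frame xy 125.0741437949052 6.03378100235889
18 xend-in [468.28915579  27.61489885] frame xy 125.6844333125009 22.812460836179582
20 corner [578.18799175 -15.28941144] frame xy 8.935296462850449 5.836800874803656
20 xend [477.19108754  41.74570533] frame xy 124.92363188490292 6.128778341117606
20 xend-in [468.47841604  27.62859085] frame xy 125.52663292091981 22.70707606880552
[353. 245. 447. 243.] [47.7 57.6  6.3 15.5 56.2 51.8 20.2 15.3]
[401. 165. 323.  85.] [ 63.7   5.4 125.2   5.5  70.1   6.5 123.5   6.6]
[396. 204. 420. 232.] [48.8 22.5 24.7 23.3 57.2 21.4 36.2 22.1]
[319.  83. 298.  63.] [127.1   6.3 143.1   6.5 125.2   7.3 139.    7.5]
[310. 122. 310. 181.] [115.9  24.7  93.2  47.9 115.4  23.3  95.8  43.4]
[459. 156. 440. 175.] [ 43.4 -23.6  43.5  -7.7  52.5 -18.6  52.5  -4.9]
[447. 244. 468. 268.] [  5.3  16.  -20.7  16.1  19.4  15.7  -3.2  15.8]
[... 252 characters left out ...]
1 60.8 81.2]
[359. 116. 382. 140.] [ 99.6   3.6  81.7   3.6 101.3   5.   85.8   4.9]
[423. 184. 477. 249.] [ 46.3   3.2 -13.8   3.6  55.    4.6   2.8   5. ]
[299. 107. 335. 140.] [125.7  23.   99.4  22.1 123.9  21.8 101.1  21. ]
[290. 246. 294. 272.] [73.7 84.5 60.  96.2 78.8 75.3 66.9 85.4]
[382. 140. 422. 184.] [81.3  3.4 46.7  3.4 85.4  4.8 55.4  4.8]
[333. 181. 333. 143.] [ 84.1  38.6  98.8  23.9  87.8  35.4 100.6  22.6]
[362. 169. 385. 193.] [77.4 22.9 58.5 22.8 82.  21.7 65.6 21.6]
[486. 177. 453. 134.] [ 20.9 -29.4  55.7 -29.2  33.  -23.7  63.2 -23.6]
[334. 183. 338. 221.] [82.6 39.1 65.4 53.1 86.5 35.8 71.6 48. ]
[333. 143. 313. 123.] [ 98.8  23.7 114.1  23.8 100.6  22.4 113.9  22.5]
```

The view from directly above the leg end, which has the least parallax, puts the square's x-end 18.9 mm inside the plate end, where home would be 20 mm. It sits about 1 mm off the plate. The arm is also firmly blocked along x, so the square is practically home, and the controller is soft at about 2.3 N/mm. Next I'll set a moderate push on both faces.

Run:
```python
from h import *
_,_,p=rep('0')
base=np.array([497.0,-39.0])+(X+Y)*1.5
for ax,ay,z in ((5,2,21.5),(5,4,21.5),(5,6,21.5)):
    q=base-X*ax-Y*ay
    s=robot.move_linear([*q,z],speed=15,f_stop=30); robot.sleep(.4); fx,fy,n=rep(f'x{ax} y{ay} z{z} {s}')
d=cam('wrist'); np.save('w6.npy',d,allow_pickle=True)
l=cv2.createLineSegmentDetector().detect(cv2.cvtColor(d['img'],cv2.COLOR_BGR2GRAY))[0][:,0]
F=np.array([582.,-17.])
for s in l:
    if np.hypot(s[2]-s[0],s[3]-s[1])>18 and 270<s[0]<480 and 10<s[1]<260:
        o=[]
        for z in (18,40):
            for k in (0,2):
                r=onz(d,s[k],s[k+1],z)-F; o+=[r@X,r@Y]
        print(s.round(0),np.round(o,1))
print('grip',robot.current_gripper_width()*93)
```

```text
0 Fx 23.2 Fy -0.3 Fz 20.7 p [496.2 -40.5  20.4] M [ 1.96  2.46 -0.14] t 27.325
x5 y2 z21.5 False Fx 8.8 Fy 3.1 Fz 8.9 p [496.8 -39.6  21. ] M [ 0.28  1.21 -0.04] t 28.2333
x5 y4 z21.5 False Fx 8.9 Fy 10.2 Fz 9.3 p [497.2 -39.   20.9] M [-0.46  1.61  0.03] t 28.9167
x5 y6 z21.5 False Fx 8.3 Fy 18.5 Fz 11.2 p [497.2 -39.   20.9] M [-1.76  2.27  0.11] t 29.6
[422. 243. 448. 242.] [13.4 21.7  1.5  9.3 25.2 19.8 14.8  9. ]
[409. 219. 422. 233.] [31.1 17.6 18.8 17.8 40.6 16.2 29.8 16.4]
[310. 126. 310. 181.] [109.8  21.   88.2  42.7 109.   19.2  90.2  38.1]
[319.  83. 305.  69.] [122.5   0.8 133.8   0.8 120.1   1.6 129.9   1.7]
[294.  53. 336.  93.] [144.7  -1.7 112.4  -1.8 139.4  -0.5 111.3  -0.6]
[336.  94. 351. 107.] [112.   -1.8 101.3  -2.3 110.9  -0.6 101.6  -1.1]
[369. 242. 389. 242.] [37.2 44.  28.6 35.5 45.9 39.2 38.4 31.8]
[300. 106. 394. 202.] [121.   17.2  45.5  17.2 118.8  15.9  53.1  15.9]
[309. 180. 334. 181.] [88.4 42.7 78.4 32.9 90.4 38.1 81.7 29.6]
[428. 195. 338.  99.] [ 3.410e+01 -2.000e-01  1.090e+02 -1.000e-01  4.310e+01  8.000e-01
  1.084e+02  9.000e-01]
[447. 244. 46
[... 598 characters left out ...]
0.5]
[315.  90. 299. 106.] [121.2   5.1 121.4  17.6 118.9   5.3 119.1  16.2]
[474. 162. 432. 109.] [ 29.  -34.6  69.5 -34.7  38.7 -29.1  73.9 -29.2]
[333. 179. 333. 142.] [79.5 32.9 94.4 18.1 82.7 29.6 95.6 16.7]
[381.  55. 335.  12.] [110.9 -34.5 145.3 -34.5 109.9 -29.1 139.9 -29. ]
[389. 147. 452. 219.] [70.9 -2.  11.7 -2.  75.1 -0.8 23.7 -0.8]
[304. 214. 308. 184.] [76.5 59.3 87.4 45.1 80.  52.5 89.5 40.2]
[334. 183. 337. 213.] [77.5 34.  63.7 45.  80.9 30.5 68.9 40.1]
[431. 109. 381.  55.] [ 69.9 -34.5 110.4 -34.6  74.3 -29.1 109.5 -29.2]
[284. 226. 303. 221.] [79.7 73.  74.2 62.5 82.8 64.5 78.  55.3]
[331. 197. 311. 197.] [73.3 40.9 81.2 49.1 77.3 36.6 84.1 43.7]
grip 14.200276119028093
```

Run:
```python
from h import *
base=np.array([497.0,-39.0])+(X+Y)*1.5
for ax,ay,z in ((-1,-1,19.5),(-1,-1,18),(2,2,18),(5,4.2,18)):
    q=base-X*ax-Y*ay
    s=robot.move_linear([*q,z],speed=15,f_stop=30); robot.sleep(.4); fx,fy,n=rep(f'x{ax} y{ay} z{z} {s}')
    print(np.round(robot.current_eef_rot(),4))
print('grip',robot.current_gripper_width()*93)
```

```text
x-1 y-1 z19.5 False Fx -1.8 Fy -1.9 Fz 5.6 p [495.  -40.4  20. ] M [ 0.05 -1.17 -0.  ] t 30.825
[-3.1104 -0.0148  1.8372]
x-1 y-1 z18 False Fx -0.2 Fy 0.0 Fz 9.8 p [494.6 -40.3  18.9] M [ 0.25 -0.87  0.06] t 31.475
[-3.1097 -0.015   1.8374]
x2 y2 z18 False Fx 5.8 Fy 4.9 Fz 15.5 p [496.3 -39.3  18.8] M [-0.33  0.22 -0.09] t 32.3083
[-3.1053 -0.0162  1.8377]
x5 y4.2 z18 False Fx 11.9 Fy 10.1 Fz 24.2 p [496.4 -38.6  18.6] M [-0.49  1.83  0.02] t 33.1083
[-3.0988 -0.0185  1.8384]
grip 14.832408121623628
```

The tool has tilted by about 0.04 rad because `ori=None` keeps the deflected orientation. I'll back off, restore the vertical orientation and press again with it set explicitly.

Run:
```python
from h import *
base=np.array([497.0,-39.0])+(X+Y)*1.5
ori=[np.pi,0,1.8396]
for ax,ay,z in ((-4,-4,21.5),(-4,-4,19),(0,0,19),(2,2,19),(4,4,19)):
    q=base-X*ax-Y*ay
    s=robot.move_linear([*q,z],ori,speed=20,f_stop=30); robot.sleep(.4); fx,fy,n=rep(f'x{ax} y{ay} z{z} {s}')
    print(np.round(robot.current_eef_rot(),4),'grip',robot.current_gripper_width()*93)
```

```text
x-4 y-4 z21.5 True Fx -0.2 Fy -0.2 Fz -2.3 p [494.7 -39.8  19.6] M [-0.04 -0.05 -0.03] t 33.95
[-3.1276 -0.0072  1.8385] grip 13.7984835785817
x-4 y-4 z19 False Fx 0.7 Fy -0.2 Fz 0.6 p [489.4 -41.   19. ] M [0.34 0.27 0.04] t 34.7833
[-3.1414e+00 -1.0000e-04  1.8396e+00] grip 13.814005499821528
x0 y0 z19 False Fx -1.4 Fy -1.3 Fz 0.3 p [495.3 -39.7  19.1] M [ 0.26 -0.15 -0.13] t 35.6167
[3.1410e+00 3.0000e-04 1.8395e+00] grip 13.939484960011763
x2 y2 z19 False Fx 3.2 Fy 2.6 Fz 2.8 p [497.1 -38.7  18.9] M [ 0.34  0.81 -0.02] t 36.3083
[-3.1407e+00 -5.0000e-04  1.8396e+00] grip 13.965677531438056
x4 y4 z19 False Fx 9.0 Fy 12.4 Fz 10.5 p [497.2 -38.6  18.7] M [-0.6   1.71 -0.05] t 37.0
[-3.1356e+00 -9.0000e-04  1.8405e+00] grip 13.928414419792103
```

Run:
```python
from h import *
robot.sleep(.5); rep('final'); d=cam('wrist'); F=np.array([582.,-17.])
l=cv2.createLineSegmentDetector().detect(cv2.cvtColor(d['img'],cv2.COLOR_BGR2GRAY))[0][:,0]
for s in l:
    if np.hypot(s[2]-s[0],s[3]-s[1])>16 and 270<s[0]<480 and 10<s[1]<260:
        o=[]
        for z in (18,40):
            for k in (0,2):
                r=onz(d,s[k],s[k+1],z)-F; o+=[r@X,r@Y]
        o=np.array(o)
        if abs(o[1])<4 or abs(o[3]-o[1])<1 or abs(o[0]-o[2])<1: print(o.round(1))
```

```text
final Fx 8.9 Fy 11.4 Fz 10.4 p [497.2 -38.6  18.7] M [-0.63  1.72 -0.03] t 37.5
[8.600e+01 1.000e-01 1.205e+02 2.000e-01 8.920e+01 1.400e+00 1.192e+02
 1.500e+00]
[40.  17.1 23.  17.9 49.3 16.1 34.6 16.8]
[85.2 17.9 55.6 17.  88.5 16.8 62.9 16. ]
[115.8  -1.9  82.7  -2.4 115.1  -0.3  86.3  -0.8]
[145.   -2.2 116.3  -1.9 140.4  -0.6 115.5  -0.4]
[72.4 -2.2 41.1 -1.9 77.4 -0.6 50.3 -0.4]
[ 40.7  -2.3 -20.5  -1.9  49.9  -0.7  -3.2  -0.4]
[122.4   1.2 131.4   0.8 120.8   2.3 128.6   2. ]
[ 38.2 -28.9  38.1  -9.4  47.8 -23.8  47.7  -6.9]
[120.9  17.2  85.2  17.3 119.5  16.2  88.5  16.3]
[ 3.7 -0.2 85.5 -0.1 17.8  1.1 88.8  1.2]
[  0.5  10.2 -25.9  10.2  15.1  10.1  -7.8  10.2]
[145.1 -34.3 144.8  -3.6 140.5 -28.5 140.2  -1.9]
[82.2 -2.1 72.9 -2.  85.9 -0.5 77.8 -0.5]
[120.8   5.4 121.2  17.2 119.5   5.9 119.8  16.2]
[104.9 -34.9 144.3 -35.  105.6 -29.  139.8 -29.1]
[ 85.2 -34.8 103.5 -34.8  88.6 -28.9 104.4 -28.9]
[ 42.6 -35.   84.3 -35.1  51.6 -29.1  87.7 -29.2]
```

```bash
python3 -c "
from bench import robot
print(robot.hand_in(),robot.current_t())"
```

```text
the job is handed in; nothing more can be done
the job is handed in; nothing more can be done
```

I handed the job in at about 37.5 s. The offcut is in the bin and the square is held in the corner, pressing with about 9 N on the stud and 11 N on the plate. The last image put it under 1 mm from home on each timber. I did not see a verdict from the judging.

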